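Clamp the filter press and set the beaker under its drain

ROBOT

A 7-joint arm with a two-finger parallel gripper is mounted at the origin on a cart in front of the work surface, level with it; the furniture and walls round the work are solid. World frame = base frame: x ahead of the robot, y to its left, z up, the work surface at z = 0. Lengths are in m, angles in degrees, forces in N, time in s.
With the tool pointing down it reaches from about 0.425 to 0.875 m from the base axis. Payload 4.7 kg.
Tool frame: the origin (TCP) lies between the finger pads; the fingertips stand env.finger_overhang ahead of it and the grasp point (between the pads) lies 5 mm behind it (env.finger_overhang is the distance from the TCP to the fingertips, in m); z points along the fingers, y is the line along which they close (so a half turn about z gives the same grasp; the last joint's range is limited). The gripper opens to 87 mm and grips with 3 to 60 N. Pads are 19 mm wide; open, the fingers measure 117 mm over their backs; the gripper's body (75 mm by 190 mm) begins 51 mm behind the grasp point.
Start: joints at [69.677, 18.392, -4.016, 83.108, 1.295, 78.541, -3.26], TCP at [0.234, -0.606, 0.237] pointing down, gripper open.
Joint ranges: [-163.93, 163.93], [-17.29, 119.83], [-79.2, 71.16], [3.27, 140.29], [-89.18, 269.18], [5.43, 117.66], [-154.24, 154.24]. Speed limits (degrees/s): [147.25, 147.25, 180, 180, 180, 180, 180].

INTERFACE

Orientations are given as [roll, pitch, yaw] about the fixed x, y, z axes, in that order (R = Rz(yaw) Ry(pitch) Rx(roll)).
In Python, from cell import telemetry, eyes, env, models gives the robot as it stands. The module is installed in compiled form; this text tells all that it offers.
- The arm moves only by the tool drive_tool, never from a script. Its arguments are lists of equal length, an entry for each row: "angular": the turn, a rotation vector about the tool's x, y, z in rad, a list of three; "delta_pos": the shift along the tool's x, y, z in cm, a list of three; "gripper": the finger opening in cm, from 0 to 8.7. A call has 1 to 20 rows; each row shifts and turns the commanded pose from where the row before left it, along the tool's axes as they then stand; what a row does not reach is not made up. A row lasts 1/10 s, in which the tool goes at most 50 mm and 8.59 degrees, less where a joint would pass 70% of its speed; a pose out of reach is approached as far as the arm can. A call with a gripper value outside its range is refused whole. The fingers move at their own pace and stop on an object; "squeeze" is the grip in N (left out, the last holds). Time passes only in rows, so rows that do not move let the fingers close. It gives the time, the measured TCP pose, the force, the opening and the grip force at its end, in the units of the state.
- telemetry.get_obs(): the state, without advancing time (a new reading comes with each control period).
- eyes.read_camera(name): name is "scene" or "top" or "wrist"; returns a dict with "pixels" (400x640x3 uint8, red, green, blue), "mtx" (3x3 intrinsics, pixels), "origin" and "orientation" of the camera in the world. Camera axes: x right, y down, z forward; pixel columns grow to the right and rows downward; lengths in m; the calibration is good to about 2 mm. A picture is of the moment at which its call begins. There is no depth.
- env.sign_off(): hands the job in; it is judged then, once.
Trained networks look in a picture, given as the dict that the camera call returned (one of the last four; its "shot" number tells which), for a name from the list of things; names that differ only in an ending like _2 or _b are one class to them, and where a whole thing is asked for, a point or a joint stands for the part that bears it (a point fixed in the world has none). Each returns a list of dicts, best first, with "p" (0 to 1); they miss things now and then, are a little off and sometimes report something else, mostly with a low value. They report only what shows in the picture. A call takes as long as a camera call. They do not tell look-alikes from the thing itself.
- models.search_frame(picture, target): "centre" ([column, row] in pixels, amid what is visible of it).
- models.cut_out(picture, target): "pixels" (400x640 bool, what is visible of it) and "centre" ([column, row] in pixels, amid what is visible of it).
The state is a dict: "time_s": time; "qpos": joint angles; "joint_velocities": joint speeds; "effort": joint torques, N m; "tool_pos": TCP position; "tool_rot": TCP orientation; "force": force on the tool from outside, world axes, zero at the start; "wrist_torque": the same for the moment, N m; "grip_width": finger opening in m; "grasp_force": force on a finger pad.
Only numpy, scipy, OpenCV 4.12 (cv2) and the standard library are available. Lean on these libraries where they do the work, as an engineer would, in place of code of your own. Each camera call takes 0.05 s, during which the arm holds its last target. There are 200 camera calls.

TASK

Get the little bench filter press ready for a run: wind its black handwheel clockwise, a full turn and a bit, until it comes up tight and the steel cell is clamped, and stand the small glass beaker on the worktop under the drain spout so that the spout is over its mouth. Leave everything else as it stands.

Things in the scene. Friction and masses are not known exactly. Their poses are not given: they have to be found in the camera images.
- press: Bench filter press, fixed on the worktop: grey base plate 150 x 145 mm, 16 mm high; steel columns 57 mm to each side of the axis (local y); grey upper crossbar at z 178 to 200 mm (column nuts to 209), 36 mm deep, 142 mm long; handwheel on top. Origin: under the base plate's centre, on the vertical axis of the screw. Local -x points along the drain tube, z up.
- handwheel (a joint): Turn of the black handwheel in rad about the press axis, growing clockwise seen from above (tightening). Starts at 0 to 2.0; hard end at 8.7, where the cell is clamped tight (within 0.35 of it is tight enough). Friction about 0.13 N m: it stays where it is left. At value q the red handle lies from the axis in the direction (-cos q, sin q) of the press's local x, y.
- wheel_centre (a point): Centre of the black handwheel, on the press axis at mid height of the rim: z 226 mm when the joint reads 0, 220 mm when tight (right-hand screw: wheel and handle sink 5 mm a turn, 0.8 mm per rad). Rim bar 15 mm thick on a circle of 58 mm radius, three spokes, hub and nut to 15 mm above this point.
- handle_grip (a point): Best grip point of the red crank handle, which stands upright on the wheel's rim, 58 mm from the axis: round, 25 mm across here, 48 mm high, from 28 mm below to 20 mm above this point; rim top 33 mm below it. z 266 mm when the joint reads 0, 260 mm when tight. It revolves freely on its pin: the hand that holds it need not turn while following the circle.
- press_screw: Screw of the press with its round pressure foot (34 mm across); origin at the centre of the foot's underside. It moves straight down 5 mm per turn of the wheel and starts 5 to 6.5 mm above the cell. It carries the handwheel. Mind the wall cabinet: it hangs from z 730 mm up over the part of the worktop beyond x = 0.58 m.
- cell: Stainless filter cell, round, 76 mm across and 62 mm high, 0.9 kg, standing loose in the press on the filter base (its underside, the origin, at z 96 mm) within a 4 mm high rim. Only to be clamped, not to be handled.
- spout (a point): Open lower end of the drain tube of the press, z 68 mm, pointing down: a steel tube 8 mm across that runs level out of the filter base at z 87 mm (top at z 91 mm) to 135 mm from the press axis, along the press's local -x, and bends down there.
- beaker_50: Small glass beaker, 28 g, open at the top, standing on the worktop: straight barrel 43 mm across to z 47 mm, rim 48 mm (54 mm over the pouring lip, which points to local +y), 58 mm high. Origin: on its underside, 3 mm from the barrel's axis towards the lip; z up.
- beaker_mouth (a point): Centre of the small beaker's mouth, on the axis of its barrel, at rim height (z 58 mm when it stands). The clear opening is 38 mm across.
- flask_500: Bystander: conical flask with brown suspension, 105 mm across, 187 mm high. Origin: centre of its underside.
- timer: Bystander: white bench timer, 60 x 68 x 18 mm. Origin: centre of its underside.
- wash_bottle: Bystander: wash bottle with bent spout, 136 x 73 x 250 mm. Origin: centre of its underside.
Mind the look-alikes: they are no part of the job. What is meant by the beaker_50 is not pink or red, and is the larger of those in its own colour.

How it is judged:
By the outcome, as a careful person would: the job done as asked, in the order asked, and still so for the second after the job is handed in, with the robot touching nothing.
It also fails if it takes over 72 s, if anything falls off the work surface, if the arm or the gripper's body presses on something with over 40 N, if the wrist force passes 120 N, or if a joint passes its speed limit or range.

## Working session

There is one attempt and no reset: what is moved stays moved. The work goes in short steps, Python scripts to look and compute and a tool call to move; the robot and the scene stay as the last step left them, time stands still between calls to the robot, and variables do not carry over. Pictures are saved under pics/ and viewed, at most 10 in all, crops included, and the job is handed in when it is done.

Besides the shell and the picture viewer there is one more tool, called by a JSON object that holds its "name" and its "arguments", one argument or row to a line. drive_tool: Moves the arm, as the interface text tells. Its arguments: {"type":"object","properties":{"angular":{"type":"array","items":{"type":"array","items":{"type":"number"}}},"delta_pos":{"type":"array","items":{"type":"array","items":{"type":"number"}}},"gripper":{"type":"array","items":{"type":"number"}},"squeeze":{"type":"number"}},"required":["angular","delta_pos","gripper"]}

```bash
mkdir -p pics; cat > h.py <<'E'
import numpy as np, cv2
from scipy.spatial.transform import Rotation as R
from cell import telemetry, eyes, env, models
def rot(o):
    o=np.array(o,float)
    return o if o.shape==(3,3) else (R.from_euler('xyz',o,degrees=True).as_matrix() if o.size==3 else R.from_quat(o).as_matrix())
def ray(p,uv):
    K=np.array(p["mtx"]); d=rot(p["orientation"])@np.linalg.solve(K,[uv[0],uv[1],1]); return np.array(p["origin"]),d
def onz(p,uv,z):
    o,d=ray(p,uv); return o+d*(z-o[2])/d[2]
def proj(p,X):
    c=rot(p["orientation"]).T@(np.array(X)-np.array(p["origin"])); c=np.array(p["mtx"])@c; return c[:2]/c[2]
def save(p,n): cv2.imwrite(f"pics/{n}.png",cv2.cvtColor(p["pixels"],cv2.COLOR_RGB2BGR))
E
python3 - <<'E'
from h import *
print(env.finger_overhang, telemetry.get_obs())
for n in ["scene","top"]:
    p=eyes.read_camera(n); save(p,n+"0"); print(n,p["origin"],p["orientation"],p["mtx"])
    for t in ["press","wheel_centre","handle_grip","spout","beaker_50","beaker_mouth","flask_500","timer","wash_bottle"]:
        print(t,[(np.round(d["centre"]).tolist(),round(d["p"],2)) for d in models.search_frame(p,t)][:5])
E
```

```text
0.014 {'time_s': 0.0, 'qpos': array([69.67832188, 18.43889554, -4.01696071, 83.17441358,  1.29506358,
       78.5399279 , -3.26004977]), 'joint_velocities': array([ 0.03662814, -0.07630063, -0.00275673, -0.08571143,  0.02234831,
        0.0263103 ,  0.04227371]), 'effort': array([ 5.02724124e-04, -4.91292429e+01, -4.03718837e-01, -3.12524736e+01,
       -6.39852695e-02,  4.38840862e-02,  1.73047692e-04]), 'tool_pos': array([ 0.23409164, -0.60582733,  0.23546781]), 'tool_rot': array([-1.79892014e+02,  5.30145922e-03,  2.11327411e+01]), 'force': array([ 0.53948383, -0.4284294 ,  0.43563991]), 'wrist_torque': array([-0.02736125,  0.03169135, -0.0405947 ]), 'grasp_force': 0.0, 'grip_width': 0.08694327873378384}
scene [-0.35640618  0.66358682  0.84695884] [-121.72724535   -0.63100619 -125.73543086] [[448.03270076   0.         319.02790907]
 [  0.         448.03270076 200.24049078]
 [  0.           0.           1.        ]]
press [([293.0, 262.0], 0.94)]
wheel_centre [([288.0, 208.0], 0.77)]
handle_grip [([309.0, 203.0], 0.54)]
spout [([291.0, 258.0], 0.59)]
beaker_50 [([275.0, 230.0], 0.6
[... 310 characters left out ...]
02.0], 0.64)]
wash_bottle [([383.0, 182.0], 0.84)]
top [0.27527359 0.01996231 1.32035502] [-1.68121230e+02  2.04988836e-02 -9.00786308e+01] [[440.35760979   0.         321.80477392]
 [  0.         440.35760979 197.7739899 ]
 [  0.           0.           1.        ]]
press [([272.0, 222.0], 0.85), ([265.0, 214.0], 0.36)]
wheel_centre [([264.0, 214.0], 0.98)]
handle_grip []
spout [([268.0, 221.0], 0.81)]
beaker_50 [([292.0, 168.0], 0.75), ([395.0, 216.0], 0.58), ([375.0, 250.0], 0.4)]
beaker_mouth [([375.0, 250.0], 0.69), ([296.0, 168.0], 0.56), ([392.0, 217.0], 0.55), ([403.0, 254.0], 0.44)]
flask_500 [([446.0, 222.0], 0.92)]
timer [([196.0, 232.0], 0.58)]
wash_bottle [([437.0, 171.0], 0.93)]
```

View pics/scene0.png

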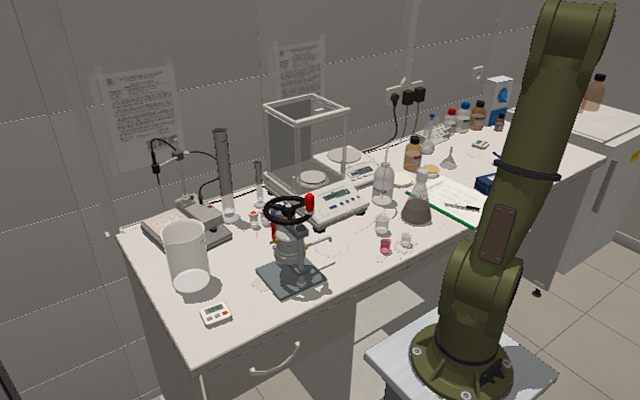

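View pics/top0.png

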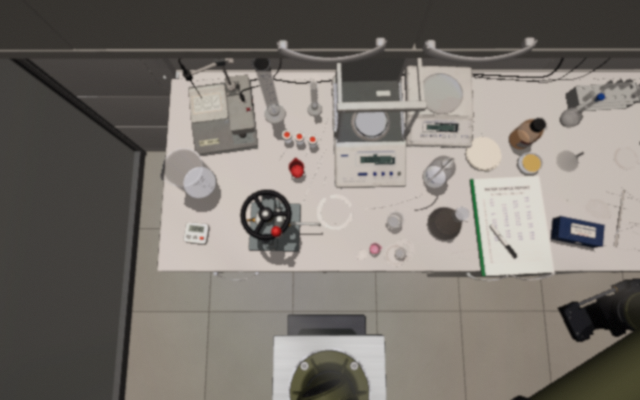

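```bash
python3 - <<'E'
from h import *
P={n:eyes.read_camera(n) for n in ["scene","top"]}
def crop(p,c,w,h,s): 
    x,y=c; return cv2.resize(p["pixels"][y-h:y+h,x-w:x+w],None,fx=s,fy=s,interpolation=cv2.INTER_CUBIC)
a=crop(P["scene"],(325,235),100,60,4)[:,:800]; 
b=crop(P["top"],(325,225),100,50,4)
# compress to <=800x600 : stack half
im=np.vstack([cv2.resize(a,(640,384)),cv2.resize(b,(430,215)).repeat(1,0) if 0 else np.pad(cv2.resize(b,(430,215)),((0,0),(0,210),(0,0)))])
cv2.imwrite("pics/c1.png",im[...,::-1])
p=P["top"]
def tri(u,v):
    o1,d1=ray(P["scene"],u);o2,d2=ray(P["top"],v)
    A=np.stack([d1,-d2],1);s=np.linalg.lstsq(A,o2-o1,rcond=None)[0]
    x,y=o1+d1*s[0],o2+d2*s[1]; return (x+y)/2,np.linalg.norm(x-y)
print("wheel",tri((288,208),(265,214)),onz(p,(265.5,214.5),.226))
print("handle",tri((309,203),(276,231)),onz(p,(276,231),.28))
print("spout",onz(p,(322,229),.087))
for c in [(394,220),(400,254),(375,249)]: print(onz(p,c,.03))
for n,q in P.items():
  for t in ["beaker_50","wheel_centre","press"]:
    for d in models.cut_out(q,t)[:5]:
      x,y,w,h=cv2.boundingRect(d["pixels"].astype(np.uint8)); print(n,t,round(d["p"],2),(x,y,w,h),d["pixels"].sum())
E
```

```text
wheel (array([0.463091  , 0.16265631, 0.23078159]), np.float64(8.245034509601253e-05)) [0.46260889 0.16195802 0.226     ]
handle (array([0.4160904 , 0.13087628, 0.25875629]), np.float64(0.0009253435859808597)) [0.41357344 0.1290042  0.28      ]
spout [0.44471935 0.01962049 0.087     ]
[ 0.47909476 -0.19375129  0.03      ]
[ 0.37883006 -0.20772509  0.03      ]
[ 0.39347449 -0.13521323  0.03      ]
scene beaker_50 0.69 (375, 213, 16, 23) 298
scene beaker_50 0.46 (271, 222, 5, 17) 63
scene wheel_centre 0.83 (263, 193, 52, 33) 1050
scene press 0.94 (257, 193, 74, 108) 3744
top beaker_50 0.75 (288, 157, 16, 21) 235
top beaker_50 0.53 (369, 242, 13, 12) 114
top beaker_50 0.4 (395, 246, 12, 11) 101
top beaker_50 0.21 (184, 222, 24, 21) 447
top wheel_centre 0.68 (239, 188, 53, 52) 1459
top wheel_centre 0.51 (423, 155, 33, 32) 743
top press 0.74 (240, 189, 80, 62) 2845
```

View pics/c1.png

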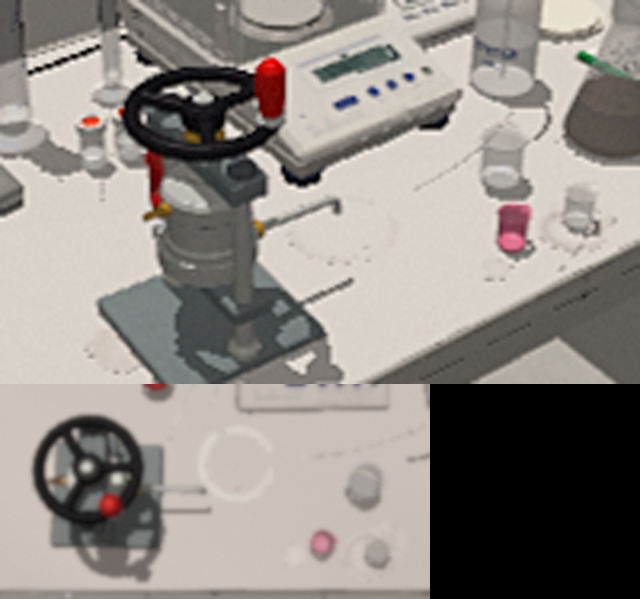

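Candidates for the beaker (scene/top pixels):
- Clear, larger: (381,225)/(394,220). This is the one I choose.
- Clear, smaller: (405,238)/(400,254).
- Pink: (386,244)/(375,249).
- Red: top (297,168).

The crop confirms the choice, since the (381,225) one is the bigger clear beaker. The drain tube ends at about top (320,225), and the line below it is its shadow. Next is the approach to the handle.

{"name": "drive_tool", "arguments": {
  "angular": [
    [0, 0, 0.0461],
    [0, 0, 0.0461],
    [0, 0, 0.0461],
    [0, 0, 0.0461],
    [0, 0, 0.0461],
    [0, 0, 0.0461],
    [0, 0, 0.0461],
    [0, 0, 0.0461],
    [0, 0, 0],
    [0, 0, 0],
    [0, 0, 0],
    [0, 0, 0],
    [0, 0, 0],
    [0, 0, 0],
    [0, 0, 0],
    [0, 0, 0],
    [0, 0, 0],
    [0, 0, 0]
  ],
  "delta_pos": [
    [0, 0, -2],
    [0, 0, -2],
    [0, 0, -2],
    [0, 0, -2],
    [0, 0, -2],
    [0, 0, -2],
    [0, 0, -2],
    [0, 0, -2],
    [2.7, -3.6, 0],
    [2.7, -3.6, 0],
    [2.7, -3.6, 0],
    [2.7, -3.6, 0],
    [2.7, -3.6, 0],
    [2.7, -3.6, 0],
    [2.7, -3.6, 0],
    [2.7, -3.6, 0],
    [2.7, -3.6, 0],
    [2.7, -3.6, 0]
  ],
  "gripper": [8.7, 8.7, 8.7, 8.7, 8.7, 8.7, 8.7, 8.7, 8.7, 8.7, 8.7, 8.7, 8.7, 8.7, 8.7, 8.7, 8.7, 8.7]
}}

```text
time_s: 3.2
tool_pos: [0.5051, -0.2447, 0.3969]
tool_rot: [180.0, -0.0, -0.0]
force: [0.6, -0.2, -0.1]
grip_width: 0.0867
grasp_force: 0.0
```

{"name": "drive_tool", "arguments": {
  "angular": [
    [0, 0, 0],
    [0, 0, 0],
    [0, 0, 0],
    [0, 0, 0],
    [0, 0, 0],
    [0, 0, 0],
    [0, 0, 0],
    [0, 0, 0],
    [0, 0, 0],
    [0, 0, 0],
    [0, 0, 0]
  ],
  "delta_pos": [
    [0, -3.5, 0],
    [0, -3.5, 0],
    [0, -3.5, 0],
    [0, -3.5, 0],
    [0, -3.5, 0],
    [0, -3.5, 0],
    [0, -3.5, 0],
    [0, -3.5, 0],
    [0, 0, 0],
    [0, 0, 0],
    [0, 0, 0]
  ],
  "gripper": [8.7, 8.7, 8.7, 8.7, 8.7, 8.7, 8.7, 8.7, 8.7, 8.7, 8.7]
}}

```text
time_s: 4.3
tool_pos: [0.5044, 0.0323, 0.3965]
tool_rot: [180.0, 0.0, -0.1]
force: [0.4, -0.3, 0.1]
grip_width: 0.0871
grasp_force: 0.0
```

```bash
python3 - <<'E'
from h import *
o=telemetry.get_obs(); print(o["tool_pos"],o["tool_rot"],np.round(o["qpos"],1),o["time_s"])
p=eyes.read_camera("wrist"); save(p,"w1"); print(p["origin"],p["orientation"])
for t in ["wheel_centre","handle_grip","spout","beaker_50"]:
    print(t,[(np.round(d["centre"],1).tolist(),round(d["p"],2)) for d in models.search_frame(p,t)][:4])
q=eyes.read_camera("top"); a=np.array([.4626,.162])
s=onz(q,(320.3,224.8),.087); d=s[:2]-a; print("spout",s,np.linalg.norm(d),np.degrees(np.arctan2(d[1],d[0])))
for X in ([.463,.162,.226],[.414,.130,.265],[*s[:2],.068],[.479,-.194,.03]): print(proj(p,X))
E
```

```text
[0.50439976 0.03230658 0.3964623 ] [ 1.79956113e+02  2.92133435e-03 -1.09441272e-01] [ 26.2   0.2 -32.7  86.1   0.1  93.8 -96.6] 4.3
[0.57195401 0.03209922 0.54520115] [ 1.65835904e+02 -6.58776294e-02 -9.00639198e+01]
wheel_centre [([179.8, 211.8], 0.63)]
handle_grip [([212.5, 303.1], 0.7)]
spout [([205.6, 193.5], 0.76)]
beaker_50 [([266.5, 55.5], 0.9), ([429.3, 229.4], 0.9), ([474.7, 176.4], 0.6), ([474.5, 234.8], 0.58)]
spout [0.45667525 0.02440655 0.087     ] 0.13772095313597368 -92.46562506497877
[175.53911911 231.03303717]
[201.2027045  299.67895354]
[320.34964044 197.66298052]
[470.52571008 176.34983561]
```

View pics/w1.png

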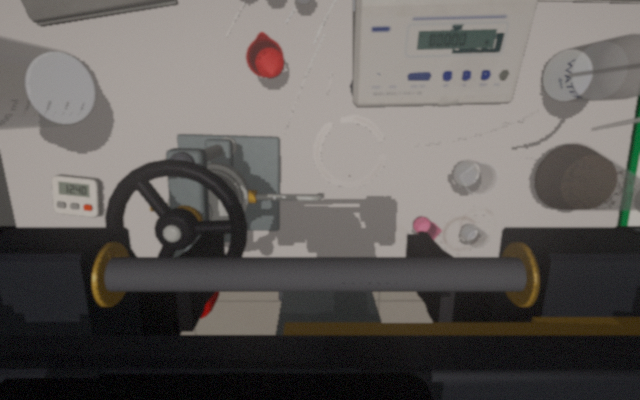

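The wrist view shows the hub at (173,232), the tube end at (320,196) and the chosen beaker at (467,176). All three match my projections.

```bash
python3 - <<'E'
from h import *
from scipy.optimize import least_squares
P={n:eyes.read_camera(n) for n in ["scene","top"]}; c={}
for n,box in (("scene",(298,190,320,216)),("top",(266,220,286,244))):
    im=cv2.cvtColor(cv2.imread(f"pics/{n}0.png"),cv2.COLOR_BGR2RGB).astype(int); x0,y0,x1,y1=box
    m=np.zeros(im.shape[:2],bool); s=im[y0:y1,x0:x1]; m[y0:y1,x0:x1]=(s[...,0]>110)&(s[...,1]<60)&(s[...,2]<60)
    v,u=np.nonzero(m); c[n]=(u.mean(),v.mean()); print(n,m.sum(),c[n],u.min(),u.max(),v.min(),v.max())
A=np.array([.4628,.162])
# handle body centre z ~ grip-4mm ; top view sees mostly the top cap
def f(a):
    h=[A[0]+.058*np.cos(a[0]),A[1]+.058*np.sin(a[0])]
    return np.r_[proj(P["scene"],[*h,.261])-c["scene"],proj(P["top"],[*h,.278])-c["top"]]
r=least_squares(f,[np.radians(-147)]); print(np.degrees(r.x),r.fun, A+.058*np.array([np.cos(r.x[0]),np.sin(r.x[0])]))
E
```

```text
scene 70 (np.float64(308.7), np.float64(198.15714285714284)) 305 313 193 206
top 62 (np.float64(275.4516129032258), np.float64(230.32258064516128)) 271 279 226 234
[-143.24394866] [ 1.25298282  3.55708184  1.37592628 -0.36344857] [0.41633094 0.12729227]
```

{"name": "drive_tool", "arguments": {
  "angular": [
    [0, 0, 0],
    [0, 0, 0],
    [0, 0, 0],
    [0, 0, 0],
    [0, 0, 0],
    [0, 0, 0],
    [0, 0, 0],
    [0, 0, 0]
  ],
  "delta_pos": [
    [-2.2, -2.4, 0],
    [-2.2, -2.4, 0],
    [-2.2, -2.4, 0],
    [-2.2, -2.4, 0],
    [0, 0, 3],
    [0, 0, 3],
    [0, 0, 0],
    [0, 0, 0]
  ],
  "gripper": [8.7, 8.7, 8.7, 8.7, 8.7, 8.7, 8.7, 8.7]
}}

```text
time_s: 5.5
tool_pos: [0.4163, 0.1296, 0.3371]
tool_rot: [180.0, 0.0, -0.0]
force: [0.6, 0.3, -0.1]
grip_width: 0.0872
grasp_force: 0.0
```

```bash
python3 - <<'E'
from h import *
o=telemetry.get_obs(); print(o["tool_pos"],o["tool_rot"],np.round(o["qpos"],1))
p=eyes.read_camera("scene"); cv2.imwrite("pics/s2.png",cv2.resize(p["pixels"][120:320,200:420],None,fx=3,fy=3,interpolation=2)[:600,:,::-1])
E
```

```text
[0.41631697 0.12957345 0.33706147] [ 1.79995821e+02  9.33898608e-03 -1.08814045e-02] [  22.7  -10.5  -37.1  100.5   -6.3   87.9 -103.8]
```

View pics/s2.png

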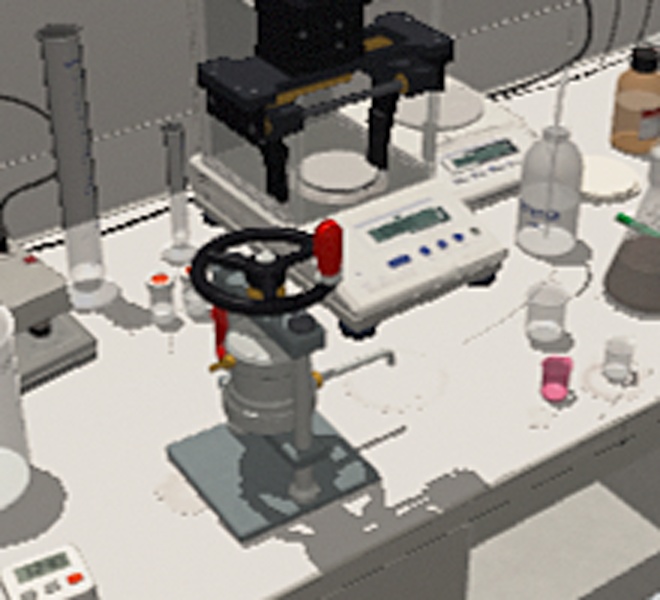

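The open fingers straddle the handle at (328,250) in the crop, so I can descend and close.

{"name": "drive_tool", "arguments": {
  "angular": [
    [0, 0, 0],
    [0, 0, 0],
    [0, 0, 0],
    [0, 0, 0],
    [0, 0, 0],
    [0, 0, 0],
    [0, 0, 0],
    [0, 0, 0],
    [0, 0, 0],
    [0, 0, 0],
    [0, 0, 0],
    [0, 0, 0]
  ],
  "delta_pos": [
    [0, 0, 2.5],
    [0, 0, 2.5],
    [0, 0, 2.5],
    [0, 0, 0],
    [0, 0, 0],
    [0, 0, 0],
    [0, 0, 0],
    [0, 0, 0],
    [0, 0, 0],
    [0, 0, 0],
    [0, 0, 0],
    [0, 0, 0]
  ],
  "gripper": [8.7, 8.7, 8.7, 8.7, 2, 2, 2, 2, 2, 2, 2, 2],
  "squeeze": 25
}}

```text
time_s: 6.75
tool_pos: [0.4162, 0.1297, 0.2615]
tool_rot: [180.0, 0.0, 0.0]
force: [0.2, -0.4, 0.1]
grip_width: 0.031
grasp_force: 0.0
```

```bash
python3 - <<'E'
from h import *
o=telemetry.get_obs(); print(o["tool_pos"],o["tool_rot"],np.round(o["qpos"],1),o["force"])
a0=np.degrees(np.arctan2(o["tool_pos"][1]-.162,o["tool_pos"][0]-.4628)); print(a0,np.hypot(o["tool_pos"][1]-.162,o["tool_pos"][0]-.4628))
a=np.radians(a0-10*np.arange(37)); x=np.c_[5.8*np.cos(a),-5.8*np.sin(a)]
print(np.round(np.diff(np.round(x,2),axis=0),2).tolist())
E
```

```text
[0.41624288 0.12967525 0.26149559] [1.79992608e+02 5.94180183e-03 2.06939692e-04] [  22.4   -9.1  -38.3  108.    -5.7   79.2 -104.5] [ 0.2472105  -0.35033031  0.14577449]
-145.22763553918 0.05667851768142256
[[-0.51, -0.88], [-0.34, -0.95], [-0.17, -1.0], [0.0, -1.01], [0.18, -0.99], [0.35, -0.95], [0.51, -0.88], [0.66, -0.77], [0.77, -0.64], [0.88, -0.51], [0.95, -0.34], [1.0, -0.17], [1.01, 0.0], [0.99, 0.18], [0.95, 0.35], [0.88, 0.51], [0.77, 0.66], [0.64, 0.77], [0.51, 0.88], [0.34, 0.95], [0.17, 1.0], [0.0, 1.01], [-0.18, 0.99], [-0.35, 0.95], [-0.51, 0.88], [-0.66, 0.77], [-0.77, 0.64], [-0.88, 0.51], [-0.95, 0.34], [-1.0, 0.17], [-1.01, 0.0], [-0.99, -0.18], [-0.95, -0.35], [-0.88, -0.51], [-0.77, -0.66], [-0.64, -0.77]]
```

{"name": "drive_tool", "arguments": {
  "angular": [
    [0, 0, 0],
    [0, 0, 0],
    [0, 0, 0],
    [0, 0, 0],
    [0, 0, 0],
    [0, 0, 0],
    [0, 0, 0],
    [0, 0, 0],
    [0, 0, 0],
    [0, 0, 0],
    [0, 0, 0]
  ],
  "delta_pos": [
    [0, 0, 0],
    [0, 0, 0],
    [0, 0, 0],
    [-0.51, -0.88, 0.014],
    [-0.34, -0.95, 0.014],
    [-0.17, -1.0, 0.014],
    [0.0, -1.01, 0.014],
    [0.18, -0.99, 0.014],
    [0.35, -0.95, 0.014],
    [0.51, -0.88, 0.014],
    [0, 0, 0]
  ],
  "gripper": [2, 2, 2, 2, 2, 2, 2, 2, 2, 2, 2],
  "squeeze": 25
}}

```text
time_s: 7.85
tool_pos: [0.4176, 0.1962, 0.2602]
tool_rot: [179.9, -0.1, 0.0]
force: [6.6, -4.7, -3.3]
grip_width: 0.0245
grasp_force: 25.1
```

```bash
python3 - <<'E'
from h import *
o=telemetry.get_obs(); print(o["tool_pos"],np.round(o["qpos"],1),o["force"],o["grip_width"],o["grasp_force"])
E
```

```text
[0.41761473 0.19617511 0.26019439] [  19.3   -5.3  -44.5  105.2   -3.7   78.6 -114.3] [ 6.61805374 -4.65181817 -3.28533162] 0.02450146024332037 25.064404881529754
```

{"name": "drive_tool", "arguments": {
  "angular": [
    [0, 0, 0],
    [0, 0, 0],
    [0, 0, 0],
    [0, 0, 0],
    [0, 0, 0],
    [0, 0, 0],
    [0, 0, 0],
    [0, 0, 0],
    [0, 0, 0],
    [0, 0, 0],
    [0, 0, 0]
  ],
  "delta_pos": [
    [0.7, -0.75, 0.014],
    [0.8, -0.63, 0.014],
    [0.88, -0.51, 0.014],
    [0.95, -0.34, 0.014],
    [1.0, -0.17, 0.014],
    [1.01, 0.0, 0.014],
    [0.99, 0.18, 0.014],
    [0.95, 0.35, 0.014],
    [0.88, 0.51, 0.014],
    [0.77, 0.66, 0.014],
    [0, 0, 0]
  ],
  "gripper": [2, 2, 2, 2, 2, 2, 2, 2, 2, 2, 2]
}}

```text
time_s: 8.95
tool_pos: [0.5068, 0.2023, 0.2589]
tool_rot: [-180.0, 0.0, -0.1]
force: [-1.9, -2.9, -0.5]
grip_width: 0.0247
grasp_force: 25.1
```

{"name": "drive_tool", "arguments": {
  "angular": [
    [0, 0, 0],
    [0, 0, 0],
    [0, 0, 0],
    [0, 0, 0],
    [0, 0, 0],
    [0, 0, 0],
    [0, 0, 0],
    [0, 0, 0],
    [0, 0, 0],
    [0, 0, 0],
    [0, 0, 0],
    [0, 0, 0],
    [0, 0, 0],
    [0, 0, 0],
    [0, 0, 0],
    [0, 0, 0],
    [0, 0, 0],
    [0, 0, 0],
    [0, 0, 0],
    [0, 0, 0]
  ],
  "delta_pos": [
    [0.64, 0.77, 0.014],
    [0.51, 0.88, 0.014],
    [0.34, 0.95, 0.014],
    [0.17, 1.0, 0.014],
    [0.0, 1.01, 0.014],
    [-0.18, 0.99, 0.014],
    [-0.35, 0.95, 0.014],
    [-0.51, 0.88, 0.014],
    [-0.66, 0.77, 0.014],
    [-0.77, 0.64, 0.014],
    [-0.88, 0.51, 0.014],
    [-0.95, 0.34, 0.014],
    [-1.0, 0.17, 0.014],
    [-1.01, 0.0, 0.014],
    [-0.99, -0.18, 0.014],
    [-0.95, -0.35, 0.014],
    [-0.88, -0.51, 0.014],
    [-0.77, -0.66, 0.014],
    [-0.64, -0.77, 0.014],
    [0, 0, 0]
  ],
  "gripper": [2, 2, 2, 2, 2, 2, 2, 2, 2, 2, 2, 2, 2, 2, 2, 2, 2, 2, 2, 2]
}}

```text
time_s: 10.95
tool_pos: [0.4154, 0.1315, 0.2565]
tool_rot: [-180.0, 0.1, 0.2]
force: [-2.6, -0.5, 2.0]
grip_width: 0.0246
grasp_force: 25.0
```

```bash
python3 - <<'E'
from h import *
o=telemetry.get_obs(); print(o["tool_pos"],np.round(o["qpos"],1),o["force"])
# circle through readings
P=np.array([[.4176,.1962],[.5068,.2023],o["tool_pos"][:2],[.4162,.1297]])
from scipy.optimize import least_squares
c=least_squares(lambda c:np.hypot(*(P-c).T)-.058,[.463,.162]); print(c.x,c.fun)
v=o["tool_pos"][:2]-c.x; print(np.degrees(np.arctan2(v[1],v[0])))
E
```

```text
[0.41544745 0.13153263 0.25651822] [  26.    -9.3  -41.7  108.4   -6.3   78.7 -104. ] [-2.64505111 -0.51087082  1.9974848 ]
[0.46457046 0.16223358] [-3.49969970e-05  2.12131821e-04 -7.22988081e-05  2.93524244e-04]
-147.99539936127258
```

{"name": "drive_tool", "arguments": {
  "angular": [
    [0, 0, 0],
    [0, 0, 0],
    [0, 0, 0],
    [0, 0, 0],
    [0, 0, 0],
    [0, 0, 0],
    [0, 0, 0],
    [0, 0, 0]
  ],
  "delta_pos": [
    [-0.46, -0.9, 0.014],
    [-0.3, -0.97, 0.014],
    [-0.12, -1.0, 0.014],
    [0.05, -1.01, 0.014],
    [0.23, -0.98, 0.014],
    [0.39, -0.93, 0.014],
    [0.55, -0.85, 0.014],
    [0, 0, 0]
  ],
  "gripper": [2, 2, 2, 2, 2, 2, 2, 2]
}}

```text
time_s: 11.75
tool_pos: [0.4208, 0.1985, 0.2557]
tool_rot: [-179.8, -0.0, 0.2]
force: [-0.9, 1.7, 5.4]
grip_width: 0.0247
grasp_force: 25.0
```

{"name": "drive_tool", "arguments": {
  "angular": [
    [0, 0, 0],
    [0, 0, 0],
    [0, 0, 0]
  ],
  "delta_pos": [
    [0.35, -0.38, 0.007],
    [0.35, -0.36, 0.007],
    [0, 0, 0]
  ],
  "gripper": [2, 2, 2]
}}

```text
time_s: 12.05
tool_pos: [0.4271, 0.2048, 0.2556]
tool_rot: [-179.9, 0.1, 0.1]
force: [-3.5, 1.6, 5.8]
grip_width: 0.0246
grasp_force: 25.0
```

{"name": "drive_tool", "arguments": {
  "angular": [
    [0, 0, 0],
    [0, 0, 0],
    [0, 0, 0]
  ],
  "delta_pos": [
    [0.2, -0.16, 0.003],
    [0.2, -0.15, 0.003],
    [0, 0, 0]
  ],
  "gripper": [2, 2, 2]
}}

```text
time_s: 12.35
tool_pos: [0.4291, 0.2066, 0.2555]
tool_rot: [179.9, 0.3, 0.0]
force: [-9.4, -2.5, 10.8]
grip_width: 0.0246
grasp_force: 25.0
```

{"name": "drive_tool", "arguments": {
  "angular": [
    [0, 0, 0],
    [0, 0, 0],
    [0, 0, 0]
  ],
  "delta_pos": [
    [0.15, -0.12, -0.04],
    [0.15, -0.11, -0.04],
    [0, 0, 0]
  ],
  "gripper": [2, 2, 2]
}}

```text
time_s: 12.65
tool_pos: [0.43, 0.2072, 0.2554]
tool_rot: [179.7, 0.6, 0.0]
force: [-15.3, -6.7, 12.6]
grip_width: 0.0243
grasp_force: 25.0
```

The motion has stalled at the predicted end angle (127.6° against 128.2°) with about 16 N opposing, so the wheel is tight. Now I release it and go to the beaker.

{"name": "drive_tool", "arguments": {
  "angular": [
    [0, 0, 0],
    [0, 0, 0],
    [0, 0, 0],
    [0, 0, 0],
    [0, 0, 0],
    [0, 0, 0],
    [0, 0, 0],
    [0, 0, 0]
  ],
  "delta_pos": [
    [0, 0, 0],
    [0, 0, 0],
    [0, 0, 0],
    [0, 0, 0],
    [0, 0, -3.5],
    [0, 0, -3.5],
    [0, 0, -3.5],
    [0, 0, -3.5]
  ],
  "gripper": [6, 6, 6, 6, 6, 6, 6, 6]
}}

```text
time_s: 13.45
tool_pos: [0.4344, 0.2089, 0.3975]
tool_rot: [-180.0, -0.0, 0.0]
force: [0.4, 0.1, -0.1]
grip_width: 0.0594
grasp_force: 0.0
```

{"name": "drive_tool", "arguments": {
  "angular": [
    [0, 0, -0.1309],
    [0, 0, -0.1309],
    [0, 0, -0.1309],
    [0, 0, -0.1309],
    [0, 0, -0.1309],
    [0, 0, -0.1309],
    [0, 0, -0.1309],
    [0, 0, -0.1309],
    [0, 0, -0.1309],
    [0, 0, -0.1309],
    [0, 0, -0.1309],
    [0, 0, -0.1309]
  ],
  "delta_pos": [
    [0, 0, 0],
    [0, 0, 0],
    [0, 0, 0],
    [0, 0, 0],
    [0, 0, 0],
    [0, 0, 0],
    [0, 0, 0],
    [0, 0, 0],
    [0, 0, 0],
    [0, 0, 0],
    [0, 0, 0],
    [0, 0, 0]
  ],
  "gripper": [8.7, 8.7, 8.7, 8.7, 8.7, 8.7, 8.7, 8.7, 8.7, 8.7, 8.7, 8.7]
}}

```text
time_s: 14.65
tool_pos: [0.4346, 0.2089, 0.396]
tool_rot: [180.0, -0.0, 90.3]
force: [-0.6, 0.5, -0.5]
grip_width: 0.0867
grasp_force: 0.0
```

{"name": "drive_tool", "arguments": {
  "angular": [
    [0, 0, 0],
    [0, 0, 0],
    [0, 0, 0],
    [0, 0, 0],
    [0, 0, 0],
    [0, 0, 0],
    [0, 0, 0],
    [0, 0, 0],
    [0, 0, 0],
    [0, 0, 0],
    [0, 0, 0],
    [0, 0, 0]
  ],
  "delta_pos": [
    [-3.4, 0.5, 0],
    [-3.4, 0.5, 0],
    [-3.4, 0.5, 0],
    [-3.4, 0.5, 0],
    [-3.4, 0.5, 0],
    [-3.4, 0.5, 0],
    [-3.4, 0.5, 0],
    [-3.4, 0.5, 0],
    [-3.4, 0.5, 0],
    [-3.4, 0.5, 0],
    [0, 0, 0],
    [0, 0, 0]
  ],
  "gripper": [8.7, 8.7, 8.7, 8.7, 8.7, 8.7, 8.7, 8.7, 8.7, 8.7, 8.7, 8.7]
}}

```text
time_s: 15.85
tool_pos: [0.4846, -0.1319, 0.3956]
tool_rot: [-180.0, -0.1, 89.9]
force: [0.2, 1.2, -0.4]
grip_width: 0.0872
grasp_force: 0.0
```

```bash
python3 - <<'E'
from h import *
o=telemetry.get_obs(); print(o["tool_pos"],o["tool_rot"],np.round(o["qpos"],1))
P={n:eyes.read_camera(n) for n in ["wrist","top"]}
for n,p in P.items():
  for t in ["beaker_50","beaker_mouth","handle_grip"]:
    for d in models.cut_out(p,t)[:5]:
      print(n,t,np.round(d["centre"],1),round(d["p"],2),cv2.boundingRect(d["pixels"].astype(np.uint8)),onz(p,d["centre"],.058 if t=="beaker_mouth" else .03).round(3))
p=P["wrist"];save(p,"w2")
E
```

```text
[ 0.48463388 -0.13187724  0.39559465] [-1.79981813e+02 -6.96298390e-02  8.99128819e+01] [ 35.5  -0.5 -22.9  86.8  -0.3  93.7  12.5]
wrist beaker_50 [311.5 203.7] 0.95 (295, 185, 34, 39) [ 0.48  -0.199  0.03 ]
wrist beaker_50 [257.9 165.6] 0.85 (243, 151, 23, 25) [ 0.404 -0.142  0.03 ]
wrist beaker_50 [248.7 212.7] 0.56 (237, 199, 23, 29) [ 0.387 -0.212  0.03 ]
wrist beaker_50 [308.7 305.5] 0.49 (277, 291, 64, 33) [ 0.475 -0.366  0.03 ]
wrist beaker_50 [425.6   2.2] 0.48 (419, 0, 19, 4) [0.629 0.07  0.03 ]
wrist beaker_mouth [251.5 214.2] 0.97 (237, 200, 24, 27) [ 0.396 -0.207  0.058]
wrist beaker_mouth [252.5 162. ] 0.87 (243, 150, 24, 25) [ 0.401 -0.133  0.058]
wrist beaker_mouth [309.3 204. ] 0.78 (295, 186, 34, 38) [ 0.478 -0.192  0.058]
top beaker_50 [290.6 169.1] 0.82 (288, 157, 17, 21) [0.636 0.115 0.03 ]
top beaker_50 [372.6 247.9] 0.57 (369, 243, 9, 11) [ 0.397 -0.128  0.03 ]
top beaker_mouth [300.6 167.2] 0.48 (288, 156, 17, 22) [0.634 0.083 0.058]
top beaker_mouth [372.1 246.8] 0.38 (369, 243, 8, 10) [ 0.397 -0.124  0.058]
top handle_grip [196.4 234.7] 0.7 (185, 223, 24, 21) [0.436 0.389 0.03 ]
top handle_grip [244.4 225.7] 0.62 (240, 221, 11, 12) [0.463 0.249 0.03 ]
top handle_grip [268.4 214.8] 0.61 (240, 190, 52, 49) [0.495 0.179 0.03 ]
```

View pics/w2.png

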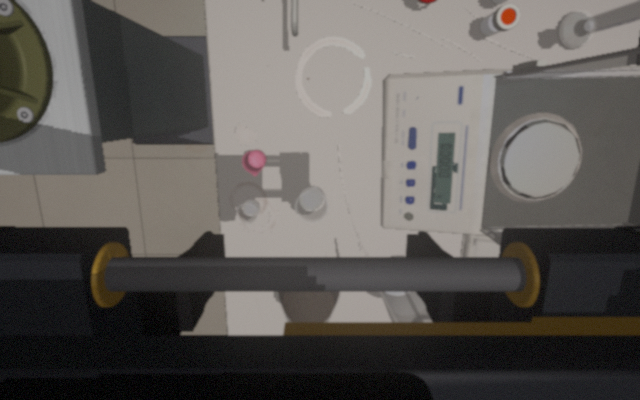

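The chosen beaker is at (310,203). The hand extends in x towards the balance, so I check the balance's height first.

```bash
python3 - <<'E'
from h import *
P={n:eyes.read_camera(n) for n in ["scene","top","wrist"]}
def tri(a,u,b,v):
    o1,d1=ray(P[a],u);o2,d2=ray(P[b],v)
    s=np.linalg.lstsq(np.stack([d1,-d2],1),o2-o1,rcond=None)[0]
    x,y=o1+d1*s[0],o2+d2*s[1]; print(((x+y)/2).round(3),np.linalg.norm(x-y).round(3))
tri("scene",(315,222.5),"top",(335,187)); tri("scene",(368,201),"top",(406,187))
tri("top",(335,187),"wrist",(386,78)); tri("top",(406,187),"wrist",(386,229))
f=P["top"]; print("flask",onz(f,(446,222),.05))
E
```

```text
[ 0.58  -0.014  0.049] 0.014
[ 0.576 -0.225  0.056] 0.008
[ 0.586 -0.02   0.005] 0.001
[ 0.584 -0.234  0.037] 0.013
flask [ 0.46982655 -0.34174735  0.05      ]
```

{"name": "drive_tool", "arguments": {
  "angular": [
    [0, 0, 0],
    [0, 0, 0],
    [0, 0, 0],
    [0, 0, 0],
    [0, 0, 0],
    [0, 0, 0],
    [0, 0, 0],
    [0, 0, 0],
    [0, 0, 0],
    [0, 0, 0]
  ],
  "delta_pos": [
    [-3.1, -0.28, 0],
    [-3.2, -0.28, 0],
    [0, 0, 4],
    [0, 0, 4],
    [0, 0, 4],
    [0, 0, 4],
    [0, 0, 4],
    [0, 0, 2],
    [0, 0, 0],
    [0, 0, 0]
  ],
  "gripper": [8.7, 8.7, 8.7, 8.7, 8.7, 8.7, 8.7, 8.7, 8.7, 8.7]
}}

```text
time_s: 17.4
tool_pos: [0.4792, -0.1945, 0.1768]
tool_rot: [180.0, 0.0, 90.0]
force: [-0.5, -0.6, 0.6]
grip_width: 0.087
grasp_force: 0.0
```

```bash
python3 - <<'E'
from h import *
o=telemetry.get_obs(); print(o["tool_pos"],o["tool_rot"])
p=eyes.read_camera("wrist")
for t in ["beaker_50","beaker_mouth"]:
    for d in models.cut_out(p,t)[:5]:
      print(t,np.round(d["centre"],1),round(d["p"],2),cv2.boundingRect(d["pixels"].astype(np.uint8)),onz(p,d["centre"],.058 if t=="beaker_mouth" else .03).round(3))
save(p,"w3")
E
```

```text
[ 0.47918662 -0.19448862  0.17680207] [1.79970775e+02 6.86520455e-03 9.00044774e+01]
beaker_50 [314.7 200.8] 0.78 (285, 163, 63, 69) [ 0.48  -0.202  0.03 ]
beaker_50 [212.6 119.9] 0.62 (190, 98, 47, 48) [ 0.398 -0.136  0.03 ]
beaker_50 [206.  207.1] 0.56 (183, 188, 46, 46) [ 0.388 -0.208  0.03 ]
beaker_mouth [316. 200.] 0.9 (286, 163, 61, 68) [ 0.481 -0.195  0.058]
beaker_mouth [205.9 209.9] 0.83 (182, 188, 47, 48) [ 0.396 -0.203  0.058]
beaker_mouth [212.8 118.6] 0.65 (189, 99, 48, 47) [ 0.406 -0.134  0.058]
```

View pics/w3.png

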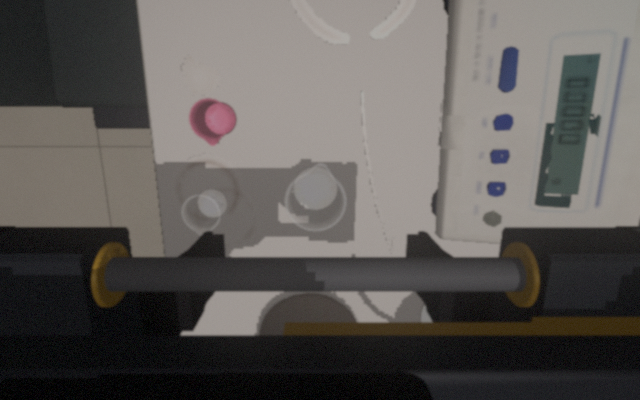

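The beaker's mouth is at about (316,201) with its lip pointing to +y, and it is centred between the fingers. I descend and grip.

{"name": "drive_tool", "arguments": {
  "angular": [
    [0, 0, 0],
    [0, 0, 0],
    [0, 0, 0],
    [0, 0, 0],
    [0, 0, 0],
    [0, 0, 0],
    [0, 0, 0],
    [0, 0, 0],
    [0, 0, 0],
    [0, 0, 0],
    [0, 0, 0],
    [0, 0, 0],
    [0, 0, 0]
  ],
  "delta_pos": [
    [-0.15, 0.15, 3],
    [0, 0, 4],
    [0, 0, 4],
    [0, 0, 2.5],
    [0, 0, 1.5],
    [0, 0, 0],
    [0, 0, 0],
    [0, 0, 0],
    [0, 0, 0],
    [0, 0, 0],
    [0, 0, 0],
    [0, 0, 0],
    [0, 0, 0]
  ],
  "gripper": [8.7, 8.7, 8.7, 8.7, 8.7, 8.7, 3.8, 3.8, 3.8, 3.8, 3.8, 3.8, 3.8],
  "squeeze": 8
}}

```text
time_s: 18.85
tool_pos: [0.4803, -0.196, 0.0263]
tool_rot: [180.0, 0.0, 90.0]
force: [-1.7, 0.4, 2.1]
grip_width: 0.0463
grasp_force: 8.0
```

{"name": "drive_tool", "arguments": {
  "angular": [
    [0, 0, 0],
    [0, 0, 0],
    [0, 0, 0],
    [0, 0, 0],
    [0, 0, 0],
    [0, 0, 0],
    [0, 0, 0],
    [0, 0, 0],
    [0, 0, 0],
    [0, 0, 0],
    [0, 0, 0],
    [0, 0, 0],
    [0, 0, 0]
  ],
  "delta_pos": [
    [0, 0, -1],
    [0, 0, -2.5],
    [0, 0, -2.5],
    [2.5, 0, 0],
    [2.5, 0, 0],
    [2.5, 0, 0],
    [2.5, 0, 0],
    [2.5, 0, 0],
    [2.5, 0, 0],
    [0, -1.1, 0],
    [0, -1.2, 0],
    [0, 0, 0],
    [0, 0, 0]
  ],
  "gripper": [3.8, 3.8, 3.8, 3.8, 3.8, 3.8, 3.8, 3.8, 3.8, 3.8, 3.8, 3.8, 3.8]
}}

```text
time_s: 20.15
tool_pos: [0.4572, -0.0472, 0.0864]
tool_rot: [180.0, 0.1, 89.9]
force: [-0.3, 0.2, 0.6]
grip_width: 0.0456
grasp_force: 8.0
```

```bash
python3 - <<'E'
from h import *
o=telemetry.get_obs(); print(o["tool_pos"],o["tool_rot"],o["grip_width"])
P={n:eyes.read_camera(n) for n in ["scene","top","wrist"]}
for n,p in P.items():
  for t in ["beaker_50","beaker_mouth","spout"]:
    for d in models.search_frame(p,t)[:2]: print(n,t,np.round(d["centre"],1),round(d["p"],2))
p=P["scene"]; a=cv2.resize(p["pixels"][180:310,240:400],(592,481),interpolation=2)
cv2.imwrite("pics/s4.png",a[...,::-1])
E
```

```text
[ 0.45717576 -0.04720002  0.08641631] [1.79960679e+02 5.10092226e-02 8.98810117e+01] 0.04563931861180643
scene beaker_50 [346.8 230. ] 0.69
scene beaker_50 [274.  231.6] 0.63
scene beaker_mouth [350.  230.7] 0.69
scene beaker_mouth [405.8 237.2] 0.58
scene spout [290.  261.5] 0.62
top beaker_50 [291.4 168.2] 0.67
top beaker_50 [447.5 219.8] 0.2
top beaker_mouth [297.  166.6] 0.5
top beaker_mouth [196.4 235.6] 0.29
top spout [270.6 222.8] 0.97
wrist beaker_50 [621.3   3.2] 0.88
wrist beaker_50 [312.7 292.9] 0.75
wrist beaker_mouth [620.8   3.6] 0.8
wrist beaker_mouth [313.8 295.6] 0.74
wrist spout [322.7  54.5] 0.93
```

View pics/s4.png

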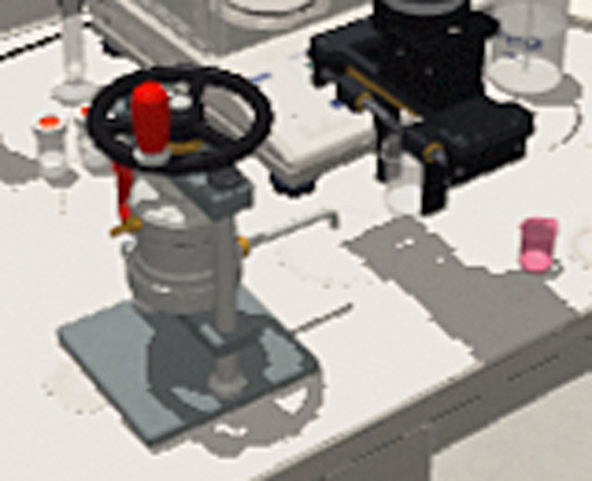

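The beaker is held upright and clear at (402,185), and the tube end is at crop (335,222). I set it down in line with the tube, short of the spout.

{"name": "drive_tool", "arguments": {
  "angular": [
    [0, 0, 0],
    [0, 0, 0],
    [0, 0, 0],
    [0, 0, 0],
    [0, 0, 0],
    [0, 0, 0]
  ],
  "delta_pos": [
    [0, 0, 2],
    [0, 0, 2],
    [0, 0, 1.3],
    [0, 0, 0.5],
    [0, 0, 0.2],
    [0, 0, 0]
  ],
  "gripper": [3.8, 3.8, 3.8, 3.8, 3.8, 3.8]
}}

```text
time_s: 21.35
tool_pos: [0.4576, -0.0459, 0.0266]
tool_rot: [180.0, 0.0, 90.0]
force: [-0.8, -0.6, 0.6]
grip_width: 0.0457
grasp_force: 8.0
```

{"name": "drive_tool", "arguments": {
  "angular": [
    [0, 0, 0],
    [0, 0, 0],
    [0, 0, 0],
    [0, 0, 0],
    [0, 0, 0],
    [0, 0, 0],
    [0, 0, 0],
    [0, 0, 0],
    [0, 0, 0],
    [0, 0, 0],
    [0, 0, 0],
    [0, 0, 0]
  ],
  "delta_pos": [
    [0, 0, 0],
    [0, 0, 0],
    [0, 0, 0],
    [0, 0, 0],
    [0, 0, -2],
    [0, 0, -3],
    [0, 0, -4],
    [-4, 0, 0],
    [-4, 0, 0],
    [0, 0, 0],
    [0, 0, 0],
    [0, 0, 0]
  ],
  "gripper": [7.5, 7.5, 7.5, 7.5, 7.5, 7.5, 7.5, 2.6, 2.6, 2.6, 2.6, 2.6]
}}

```text
time_s: 22.55
tool_pos: [0.4572, -0.1248, 0.1159]
tool_rot: [-180.0, -0.0, 90.1]
force: [0.3, 0.6, -0.3]
grip_width: 0.0432
grasp_force: 0.0
```

```bash
python3 - <<'E'
from h import *
o=telemetry.get_obs(); print(o["tool_pos"],o["tool_rot"],o["grip_width"])
P={n:eyes.read_camera(n) for n in ["wrist","scene","top"]}
for n,p in P.items():
  for t in ["beaker_50","beaker_mouth"]:
    for d in models.cut_out(p,t)[:3]: print(n,t,np.round(d["centre"],1),round(d["p"],2),cv2.boundingRect(d["pixels"].astype(np.uint8)),onz(p,d["centre"],.058 if t=="beaker_mouth" else .03).round(3))
print("spout scene",onz(P["scene"],(330.5,240),.070),"top",onz(P["top"],(320.3,224.8),.085))
w=P["wrist"]; save(w,"w5"); print(proj(w,[.457,.0255,.068]))
E
```

```text
[ 0.45722301 -0.12476726  0.11590293] [-1.79975692e+02 -3.65543197e-02  9.00700465e+01] 0.04317267980648072
wrist beaker_50 [314.9  82.5] 0.67 (272, 27, 87, 104) [ 0.458 -0.042  0.03 ]
wrist beaker_50 [230.6 224.7] 0.58 (201, 198, 53, 59) [ 0.401 -0.134  0.03 ]
wrist beaker_mouth [230.5 222.8] 0.87 (201, 198, 53, 59) [ 0.408 -0.124  0.058]
wrist beaker_mouth [316.2  83.3] 0.57 (272, 27, 87, 104) [ 0.459 -0.044  0.058]
scene beaker_50 [348.8 242.4] 0.88 (342, 232, 17, 24) [ 0.464 -0.048  0.03 ]
scene beaker_50 [274.3 230.8] 0.39 (271, 225, 6, 15) [0.643 0.105 0.03 ]
scene beaker_mouth [349.8 245. ] 0.81 (343, 233, 16, 23) [ 0.424 -0.018  0.058]
scene beaker_mouth [407.6 238.8] 0.56 (402, 232, 10, 15) [ 0.35  -0.177  0.058]
scene beaker_mouth [273.2 228. ] 0.53 (271, 225, 5, 15) [0.624 0.119 0.058]
top beaker_50 [291.1 167.7] 0.75 (288, 157, 16, 20) [0.64  0.113 0.03 ]
top beaker_50 [342.6 224.8] 0.5 (335, 219, 18, 17) [ 0.465 -0.041  0.03 ]
top beaker_mouth [264.7 212.8] 0.65 (240, 190, 52, 50) [0.496 0.186 0.058]
top beaker_mouth [341.7 222.8] 0.55 (334, 218, 19, 17) [ 0.467 -0.037  0.058]
top beaker_mouth [292.7 166.9] 0.53 (289, 158, 14, 19) [0.635 0.106 0.058]
spout scene [0.46279562 0.02284021 0.07      ] top [0.4569694  0.02441375 0.085     ]
[312.71178753 -73.01368866]
```

View pics/w5.png

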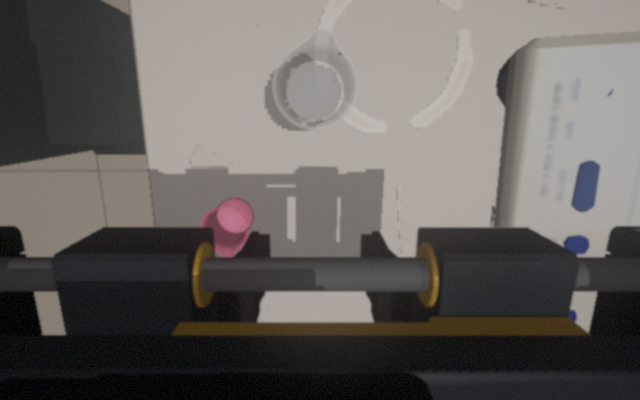

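The beaker stands at (314,90). Because the rim flares, a vertical push could tip it. I'll regrip with the tool tilted about 40° so the hand stays clear of the tube.

{"name": "drive_tool", "arguments": {
  "angular": [
    [0, 0, 0],
    [0, 0, 0],
    [0, 0.1396, 0],
    [0, 0.1396, 0],
    [0, 0.1396, 0],
    [0, 0.1396, 0],
    [0, 0.1396, 0],
    [0, 0, 0],
    [0, 0, 0]
  ],
  "delta_pos": [
    [0, 0, -3],
    [0, 0, -3],
    [0, 0, 0],
    [0, 0, 0],
    [0, 0, 0],
    [0, 0, 0],
    [0, 0, 0],
    [0, 0, 0],
    [0, 0, 0]
  ],
  "gripper": [8.7, 8.7, 8.7, 8.7, 8.7, 8.7, 8.7, 8.7, 8.7]
}}

```text
time_s: 23.9
tool_pos: [0.4572, -0.126, 0.1755]
tool_rot: [-179.9, -39.9, 89.9]
force: [-0.0, 0.6, 0.1]
grip_width: 0.0847
grasp_force: 0.0
```

```bash
python3 - <<'E'
from h import *
o=telemetry.get_obs(); T=rot(o["tool_rot"]); print(o["tool_pos"],o["tool_rot"],np.round(o["qpos"],1),o["grip_width"]); print(T.round(3))
G=np.array([.4575,-.046,.035]); tcp=G+.005*T[:,2]; start=tcp-.09*T[:,2]
print("to start, tool cm",100*T.T@(start-o["tool_pos"]))
print("carry (tool cm) up3mm",100*T.T@[0,0,.003],"go",100*T.T@np.array([0.001,.069,0]),"down",100*T.T@[0,0,-.003])
E
```

```text
[ 0.45720456 -0.12595519  0.17550503] [-179.89486661  -39.94459758   89.8960038 ] [ 47.4  16.9 -14.2 102.7 -28.6  85.5  41.5] 0.08470075239581695
[[ 0.001  1.    -0.001]
 [ 0.767 -0.001  0.642]
 [ 0.642 -0.001 -0.767]]
to start, tool cm [-2.89115731  0.04421732  7.40550506]
carry (tool cm) up3mm [ 0.19261397 -0.00042203 -0.2299993 ] go [5.2901233  0.0956048  4.43006266] down [-0.19261397  0.00042203  0.2299993 ]
```

{"name": "drive_tool", "arguments": {
  "angular": [
    [0, 0, 0],
    [0, 0, 0],
    [0, 0, 0],
    [0, 0, 0],
    [0, 0, 0],
    [0, 0, 0],
    [0, 0, 0]
  ],
  "delta_pos": [
    [-1.5, 0.04, 1],
    [-1.4, 0, 2],
    [0, 0, 3],
    [0, 0, 3],
    [0, 0, 3],
    [0, 0, 0],
    [0, 0, 0]
  ],
  "gripper": [8.7, 8.7, 8.7, 8.7, 8.7, 8.7, 8.7]
}}

```text
time_s: 24.6
tool_pos: [0.4578, -0.0702, 0.066]
tool_rot: [179.9, -39.9, 90.2]
force: [0.1, -0.5, 0.6]
grip_width: 0.087
grasp_force: 0.0
```

{"name": "drive_tool", "arguments": {
  "angular": [
    [0, 0, 0],
    [0, 0, 0],
    [0, 0, 0],
    [0, 0, 0],
    [0, 0, 0],
    [0, 0, 0],
    [0, 0, 0],
    [0, 0, 0],
    [0, 0, 0],
    [0, 0, 0]
  ],
  "delta_pos": [
    [0, 0, 2],
    [0, 0, 1.4],
    [0, 0, 1],
    [0, 0, 0],
    [0, 0, 0],
    [0, 0, 0],
    [0, 0, 0],
    [0, 0, 0],
    [0, 0, 0],
    [0, 0, 0]
  ],
  "gripper": [8.7, 8.7, 8.7, 8.7, 3.8, 3.8, 3.8, 3.8, 3.8, 3.8],
  "squeeze": 8
}}

```text
time_s: 25.6
tool_pos: [0.4577, -0.0429, 0.0319]
tool_rot: [180.0, -40.0, 90.0]
force: [-0.5, 0.2, 0.1]
grip_width: 0.0469
grasp_force: 0.1
```

{"name": "drive_tool", "arguments": {
  "angular": [
    [0, 0, 0],
    [0, 0, 0],
    [0, 0, 0],
    [0, 0, 0],
    [0, 0, 0],
    [0, 0, 0]
  ],
  "delta_pos": [
    [0, 0, 0],
    [0, 0, 0],
    [0, 0, 0],
    [0.19, 0, -0.23],
    [0, 0, 0],
    [0, 0, 0]
  ],
  "gripper": [3.8, 3.8, 3.8, 3.8, 3.8, 3.8]
}}

```text
time_s: 26.2
tool_pos: [0.4577, -0.0428, 0.0349]
tool_rot: [180.0, -40.0, 90.0]
force: [-0.5, -0.9, 0.4]
grip_width: 0.0441
grasp_force: 7.6
```

{"name": "drive_tool", "arguments": {
  "angular": [
    [0, 0, 0],
    [0, 0, 0],
    [0, 0, 0],
    [0, 0, 0],
    [0, 0, 0],
    [0, 0, 0]
  ],
  "delta_pos": [
    [0.88, 0.02, 0.74],
    [0.88, 0.02, 0.74],
    [0.88, 0.02, 0.74],
    [0.88, 0.02, 0.74],
    [0, 0, 0],
    [0, 0, 0]
  ],
  "gripper": [3.8, 3.8, 3.8, 3.8, 3.8, 3.8]
}}

```text
time_s: 26.8
tool_pos: [0.4584, 0.0035, 0.0347]
tool_rot: [180.0, -40.0, 90.1]
force: [0.1, -0.3, -0.4]
grip_width: 0.0436
grasp_force: 7.6
```

```bash
python3 - <<'E'
from h import *
o=telemetry.get_obs(); print(o["tool_pos"],o["grip_width"],o["grasp_force"],o["force"])
p=eyes.read_camera("scene"); s=eyes.read_camera("top")
for n,q in (("scene",p),("top",s)):
  for d in models.cut_out(q,"beaker_50")[:3]: print(n,np.round(d["centre"],1),round(d["p"],2),cv2.boundingRect(d["pixels"].astype(np.uint8)))
a=cv2.resize(p["pixels"][195:285,270:390],(480,360),interpolation=2)
b=cv2.resize(s["pixels"][190:250,280:370],(300,200),interpolation=2)
im=np.zeros((360,780,3),np.uint8); im[:,:480]=a; im[:200,480:]=b; cv2.imwrite("pics/f.png",im[...,::-1])
print(proj(p,[.458,.026,.068]),proj(p,[o["tool_pos"][0],o["tool_pos"][1]-.003,.061]))
E
```

```text
[0.45839076 0.00351766 0.03474651] 0.04359831574302405 7.599951036609127 [ 0.09166296 -0.30925085 -0.38182524]
scene [336.6 246. ] 0.73 (330, 237, 15, 24)
top [325.3 224.1] 0.65 (320, 218, 15, 16)
top [291. 167.] 0.64 (288, 157, 16, 21)
top [399.9 252.5] 0.51 (395, 247, 12, 11)
[330.60843819 241.75910714] [337.45306935 240.59294297]
```

View pics/f.png

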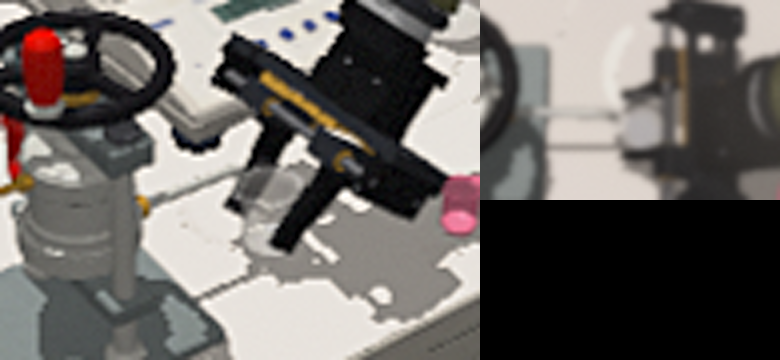

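The beaker is upright in the grip, about 25 mm short of the spout and in line with the tube. I finish the carry, lower it, release and retreat along the tool axis.

{"name": "drive_tool", "arguments": {
  "angular": [
    [0, 0, 0],
    [0, 0, 0],
    [0, 0, 0],
    [0, 0, 0],
    [0, 0, 0],
    [0, 0, 0]
  ],
  "delta_pos": [
    [0.54, 0, 0.45],
    [0.54, 0, 0.45],
    [0.53, 0, 0.45],
    [0, 0, 0],
    [-0.19, 0, 0.23],
    [0, 0, 0]
  ],
  "gripper": [3.8, 3.8, 3.8, 3.8, 3.8, 3.8]
}}

```text
time_s: 27.6
tool_pos: [0.4586, 0.0241, 0.0317]
tool_rot: [-180.0, -40.0, 90.0]
force: [-0.3, -0.5, 0.5]
grip_width: 0.0439
grasp_force: 7.5
```

{"name": "drive_tool", "arguments": {
  "angular": [
    [0, 0, 0],
    [0, 0, 0],
    [0, 0, 0],
    [0, 0, 0],
    [0, 0, 0],
    [0, 0, 0],
    [0, 0, 0],
    [0, 0, 0],
    [0, 0, 0],
    [0, 0, 0],
    [0, 0, 0],
    [0, 0, 0]
  ],
  "delta_pos": [
    [0, 0, 0],
    [0, 0, 0],
    [0, 0, 0],
    [0, 0, 0],
    [0, 0, 0],
    [0, 0, -2],
    [0, 0, -3],
    [0, 0, -3],
    [0, 0, -3],
    [0, 0, -3],
    [0, 0, 0],
    [0, 0, 0]
  ],
  "gripper": [8, 8, 8, 8, 8, 8, 8, 8, 8, 8, 8, 8]
}}

```text
time_s: 28.8
tool_pos: [0.4586, -0.0658, 0.139]
tool_rot: [180.0, -40.0, 90.0]
force: [-0.6, 2.2, -0.8]
grip_width: 0.0799
grasp_force: 0.0
```

```bash
python3 - <<'E'
from h import *
from scipy.optimize import least_squares
o=telemetry.get_obs(); print(o["tool_pos"],o["time_s"])
P={n:eyes.read_camera(n) for n in ["scene","top","wrist"]}
for n,q in P.items():
  for t in ("beaker_50","beaker_mouth","handle_grip"):
    for d in models.cut_out(q,t)[:3]: print(n,t,np.round(d["centre"],1),round(d["p"],2),cv2.boundingRect(d["pixels"].astype(np.uint8)),onz(q,d["centre"],.26 if t[0]=="h" else .03).round(3))
  print("pred spout",proj(q,[.458,.026,.068]),"beaker mid",proj(q,[.458,.022,.03]),"handle",proj(q,[.430,.207,.26]))
E
```

```text
[ 0.45859718 -0.06583137  0.13897861] 28.8
scene beaker_50 [330.7 251. ] 0.83 (324, 240, 16, 23) [0.462 0.022 0.03 ]
scene beaker_50 [402.3 236.6] 0.7 (401, 232, 11, 16) [ 0.392 -0.202  0.03 ]
scene beaker_50 [273.1 231.5] 0.36 (272, 225, 5, 14) [0.642 0.11  0.03 ]
scene beaker_mouth [331.4 253.9] 0.76 (324, 241, 17, 22) [0.45  0.028 0.03 ]
scene beaker_mouth [387.7 241.8] 0.6 (381, 239, 10, 15) [ 0.399 -0.147  0.03 ]
scene beaker_mouth [271.7 229.4] 0.53 (271, 225, 5, 14) [0.654 0.108 0.03 ]
scene handle_grip [281.1 211.9] 0.56 (276, 202, 11, 20) [0.419 0.209 0.26 ]
pred spout [330.60843819 241.75910714] beaker mid [331.38083164 251.69951429] handle [279.48596724 209.57615563]
top beaker_50 [321.6 223.2] 0.75 (312, 218, 18, 17) [0.47  0.021 0.03 ]
top beaker_50 [291.7 169.7] 0.74 (288, 158, 16, 20) [0.634 0.111 0.03 ]
top beaker_50 [266.5 214.8] 0.52 (239, 190, 53, 50) [0.495 0.184 0.03 ]
top beaker_mouth [297.4 167. ] 0.82 (288, 157, 17, 22) [0.642 0.094 0.03 ]
top beaker_mouth [318.4 226.3] 0.62 (312, 218, 17, 17) [0.461 0.03  0.03 ]
top handle_grip [245.3 226.5] 0.44 (240, 222, 11, 10) [0.427 0.206 0.26 ]
pred spout [319.76870372 225.30863761] beaker mid [321.18612948 227.16821247] handle [244.86312274 225.40871949]
wrist beaker_50 [317.5 191.4] 0.68 (285, 153, 63, 82) [0.46  0.029 0.03 ]
wrist beaker_mouth [515.3 116.5] 0.94 (479, 84, 86, 77) [0.643 0.107 0.03 ]
wrist beaker_mouth [314.5 193.7] 0.71 (285, 154, 63, 81) [0.458 0.026 0.03 ]
pred spout [314.31367431 170.48368752] beaker mid [314.46191897 198.46712017] handle [ 254.53463074 -370.66424115]
```

```bash
python3 -c "
from cell import env
print(env.sign_off())"
```

```text
the job is handed in; nothing more can be done
None
```

The press is ready and handed in at about 29 s: the handwheel is wound clockwise to its hard end so the cell is clamped, and the small glass beaker stands with its mouth centred within a few millimetres under the drain spout; the other objects were left alone.

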